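Stand up the fallen reagent bottle and snap it into its dosing dock

TASK

The square amber reagent bottle has toppled over on the lab bench. Set it upright, lower it foot first into the round well of the white dosing dock (do not drop or slam it in), and press it down past the two spring latches until it snaps, then keep pressing so that the sprung seat under it stays pushed well down: the program finishes while the gripper is still holding the bottle pressed down, not letting go. Leave the glassware and the other things on the bench undisturbed.

Things in the scene. Friction and masses are not known exactly. Their poses are not given: they have to be found in the camera images.
- bottle: Square amber reagent bottle, 108 mm tall, 0.27-0.49 kg, lying on a flat side, cap away from the robot, axis level 29 mm above the bench. Origin: centre of its foot's underside; +z runs from foot to cap. Round foot, 44 mm wide at z 0, tapering out to 56 at z 9 to 10; groove 44 mm wide, z 10 to 28; body 58 x 58 mm, z 28 to 76; cap above. Centre of mass near z 36. Any turn about z fits the dock.
- cap (a point): Centre of the bottle's round white cap, 92 mm along the bottle's z from its origin. The cap is 32 mm in diameter and 32 mm tall (bottle z 76 to 108 mm). Axes as the bottle's.
- dock: White dosing dock, fixed to the bench. Origin: centre of the block's underside, below the well's centre; z up. Block 120 (x) x 130 (y) x 34 mm high; on its +x side a console 60 mm high at x 60 to 110 mm. The block has a round well, 59 mm in diameter, with a sprung seat at its bottom and two sprung latch bars in its +y and -y sides. The bottle's foot goes in.
- well_mouth (a point): Centre of the well's mouth, on the dock's top face, 34 mm above the bench; z up.
- seat (a joint): How far the round steel seat in the well is pushed down, m: 0 free (its top 20 mm above the bench), at most 0.013. The foot rests on it. Spring 0.9 N + 900 N/m. The bottle snaps in at about 0.006 and, let go, is held there by the latches; only a continued push keeps it deeper. 'Well down' means beyond 0.008 (about 8 N).
- latch_l (a joint): How far the latch bar at the dock's +y side is pushed outward, m: 0 sprung in, at most 0.008. A level steel bar along x, 6 mm thick, centred 27 mm above the bench, its inner edge 23.5 mm from the well's axis. The foot's taper pushes it out by 4.5 mm; the downward push climbs to about 8 to 16 N, then drops suddenly as both bars spring into the groove.
- latch_r (a joint): The same as latch_l, for the latch bar at the dock's -y side.
- flask1: Glass volumetric flask, 62 mm diameter bulb, 170 mm tall: a bystander, to be left where it is and as it stands; origin at the centre of its underside.
- flask2: Glass flask like flask1: a bystander, to be left where it is and as it stands; origin at the centre of its underside.
- flask3: Glass flask like flask1: a bystander, to be left where it is and as it stands; origin at the centre of its underside.
- beaker: Glass beaker, 60 mm diameter, 75 mm tall: a bystander, to be left where it is and as it stands; origin at the centre of its underside.
- jar: Round amber jar with a black lid, 48 mm diameter, 70 mm tall: a bystander, to be left where it is and as it stands; origin at the centre of its underside.
- dish: White shallow dish, 90 mm diameter, 15 mm tall: a bystander, to be left where it is and as it stands; origin at the centre of its underside.
Not all that is in view belongs to the job. Leave any purple look-alike of the bottle alone.

How it is judged:
On the way, in this order (a step that is already met when the one before it is completed fails the run):
1. the bottle is upright (within 0.15 rad) (angle between bottle's own z axis and vertical below 0.15 rad), for 0.2 s.
2. the bottle has snapped into the dock: foot down in the well, both latch bars sprung back into the groove (horizontal distance between bottle and well_mouth below 0.006 m and angle between bottle's own z axis and vertical below 0.1 rad and z of bottle in the frame of well_mouth below -0.018 m and value of joint each of latch_l, latch_r below 0.002 m), for 0.2 s.
At the end, for the whole second after the job is handed in: The bottle stands in the well (within 0.1 rad of upright, 6 mm of the axis, underside 18 mm or more below the mouth), both latch bars are back within 2 mm of sprung in, and the gripper still presses: seat more than 8 mm down, fingers on the bottle with over 3 N (all of step 2 and value of joint seat above 0.008 m and contact force between the fingers and bottle above 3 N); the arm keeps its last pose, push and grip.
It fails at once if a bystander is pushed more than 30 mm or tipped over (distance of any of flask1, flask2, flask3, beaker, jar, dish from where it was at the start of the episode above 0.03 m or angle between any of flask1, flask2, flask3, beaker, jar, dish's own z axis and vertical above 0.4 rad).
It fails at once if the bottle is dropped or slammed into the dock (its foot comes into the mouth of the well, above the latches, faster than 0.3 m/s) (horizontal distance between bottle and well_mouth below 0.02 m and z of bottle in the frame of well_mouth between -0.01 and 0.01 m and linear speed of bottle above 0.3 m/s).
It also fails if it takes over 59 s, if anything falls off the work surface, if the arm or the gripper's body presses on something with over 40 N, if the wrist force passes 120 N, or if a joint passes its speed limit or range.

ROBOT

A 6-joint arm with a two-finger parallel gripper is mounted at the origin on the work surface. World frame = base frame: x ahead of the robot, y to its left, z up, the work surface at z = 0. Lengths are in m, angles in rad, forces in N, time in s.
With the tool pointing down it reaches from about 0.275 to 0.85 m from the base axis. Payload 5.2 kg.
Tool frame: the origin (TCP) lies midway between the tips of the shut fingers; the grasp point (between the pads) lies behind it (bot.grip_depth is the z of the grasp point in the tool frame, in m); z points along the fingers, y is the direction in which the jaws open and shut (so a half turn about z gives the same grasp; the last joint's range is limited). The gripper opens to 85 mm and grips with 20 to 120 N. Pads are 22 mm wide; open, the fingers measure 114 mm over their backs; the gripper's body (76 mm by 85 mm) begins 54 mm behind the grasp point. The pads swing forward as they close: fully open they stand 13 mm farther back than shut.
Start: joints at [-1.341, 0.259, 1.535, -0, 1.348, -0.203], TCP at [0.231, -0.499, 0.231] pointing down, gripper open.
Joint ranges: [-3.14, 3.14], [-0.91, 2.08], [0.19, 2.58], [-1.22, 4.36], [0.22, 2.71], [-3.12, 3.12]. Speed limits (rad/s): [2.57, 2.57, 3.14, 3.14, 3.14, 3.14].

INTERFACE

Orientations are given as a unit quaternion [w, x, y, z].
In Python, from rig import readout, vision, order, bot gives the robot as it stands. The module is installed in compiled form; this text tells all that it offers.
- The arm moves only by the shell command python3 -m jog 'ROWS' [OPENING] [FORCE]. ROWS is JSON, a list of rows, each a list of 2 entries, a list of its own where there are three numbers: the shift along the tool's x, y, z in units of 250 mm (1.0 is 250 mm), then the turn about the tool's z in units of 0.5 rad (1.0 is 0.5 rad). In form: [[[dx, dy, dz], roll], ...]. A call has 1 to 20 rows; each row shifts and turns the commanded pose from where the row before left it, along the tool's axes as they then stand; what a row does not reach is not made up. A row lasts 1/8 s, in which the tool goes at most 62.5 mm and 10.7 degrees, less where a joint would pass 70% of its speed; a pose out of reach is approached as far as the arm can. A call with a number of a shift or a turn outside -1 to 1 is refused whole. A call with a gripper value outside its range is refused whole. OPENING is the closure, from 0 (fully open) to 1 (shut), set as the call begins (- or left out, the last holds). The fingers move at their own pace and stop on an object; FORCE is the grip in N (left out, the last holds). Time passes only in rows, so rows that do not move let the fingers close. It gives the time, the measured TCP pose, the force and the opening at its end, in the units of the state.
- readout.get_state(): the state, without advancing time (a new reading comes with each control period).
- vision.capture(name): name is "scene" or "top"; returns (picture, depth): 420x560x3 uint8, blue, green, red; 420x560 float32, m along the optical axis (not along the pixel's ray), 0 where there is no reading.
- vision.camera_params(name): a dict with "intrinsics" (3x3 intrinsics, pixels), "T" (4x4, takes a point from camera to world coordinates). Camera axes: x right, y up, looking along -z (the intrinsics and any distortion apply to the point x, -y, -z); pixel columns grow to the right and rows downward; lengths in m; the calibration is good to about 2 mm. A picture is of the moment at which its call begins. camera_params takes no time and is no camera call.
- order.hand_in(): hands the job in, once; it reports no verdict.
The state is a dict: "clock": time; "joints": joint angles; "joint_velocities": joint speeds; "effort": joint torques, N m; "tool_pos": TCP position; "eef_rot": TCP orientation; "wrist_force": force on the tool from outside, world axes, zero at the start; "moment": the same for the moment, N m; "gripper_width": finger opening in m.
Only numpy, scipy, OpenCV 4.12 (cv2) and the standard library are available. Lean on these libraries where they do the work, as an engineer would, in place of code of your own. Each camera call takes 0.05 s, during which the arm holds its last target. There are 200 camera calls.

## Working session

There is one attempt and no reset: what is moved stays moved. The work goes in short steps, Python scripts to look and compute and a shell command to move; the robot and the scene stay as the last step left them, time stands still between calls to the robot, and variables do not carry over. Pictures are saved under pics/ and viewed, about 8 in all and at most 12, crops included, and the job is handed in when it is done.

```bash
mkdir -p pics; cat > h.py <<'E'
import numpy as np,cv2
from rig import readout,vision,order,bot
def snap(n,tag):
    im,d=vision.capture(n); np.savez(f'{tag}.npz',im=im,d=d); cv2.imwrite(f'pics/{tag}.png',im); return im,d
def pt(n,u,v,d=None,z=None):
    P=vision.camera_params(n);K=np.array(P['intrinsics']);T=np.array(P['T'])
    r=np.array([(u-K[0,2])/K[0,0],-(v-K[1,2])/K[1,1],-1.])
    if z is not None:
        w=T[:3,:3]@r; d=(z-T[2,3])/w[2]
    return T[:3,:3]@(r*d)+T[:3,3]
E
python3 - <<'E'
from h import *
print(readout.get_state(), bot.grip_depth)
a,d=snap('top','top0');b,_=snap('scene','scene0')
for n in('top','scene'):
    p=vision.camera_params(n);print(n,np.round(np.array(p['intrinsics']),1).tolist(),np.round(np.array(p['T']),3).tolist())
E
```

```text
{'clock': 0.0, 'joints': array([-1.34083347e+00,  2.59376827e-01,  1.53609092e+00, -2.16620849e-05,
        1.34800457e+00, -2.02786477e-01]), 'joint_velocities': array([ 0.00046372, -0.00108818,  0.00121866,  0.00014967, -0.00021721,
       -0.00143679]), 'effort': array([ 9.52873961e-04, -4.46022356e+01, -2.90571856e+01, -5.68898383e-05,
        1.16713758e-02, -7.90491811e-06]), 'tool_pos': array([ 0.23054948, -0.49875863,  0.23045335]), 'eef_rot': array([-9.39603000e-04,  9.76681242e-01,  2.14692498e-01, -2.33303593e-05]), 'wrist_force': array([-0.31052903,  0.78720574, -0.10127303]), 'moment': array([ 0.00926755,  0.00404138, -0.01100859]), 'gripper_width': 0.08569834955162331} -0.0187
top [[510.4, 0.0, 284.4], [0.0, 510.4, 213.1], [0.0, 0.0, 1.0]] [[-0.018, 0.998, -0.066, 0.452], [-1.0, -0.019, -0.023, 0.071], [-0.024, 0.066, 0.998, 1.364], [0.0, 0.0, 0.0, 1.0]]
scene [[415.7, 0.0, 282.4], [0.0, 415.7, 216.5], [0.0, 0.0, 1.0]] [[-0.524, -0.75, 0.404, 0.962], [0.852, -0.456, 0.259, 0.335], [-0.01, 0.48, 0.877, 0.878], [0.0, 0.0, 0.0, 1.0]]
```

View pics/top0.png

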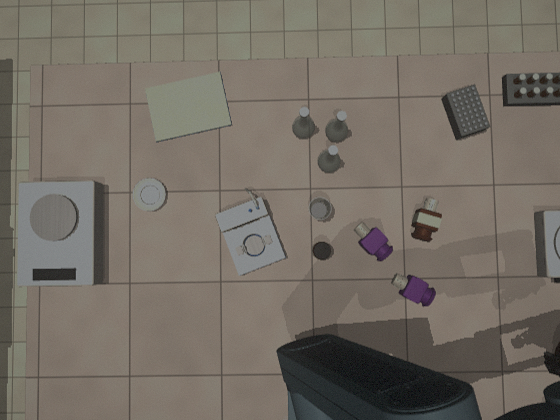

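View pics/scene0.png

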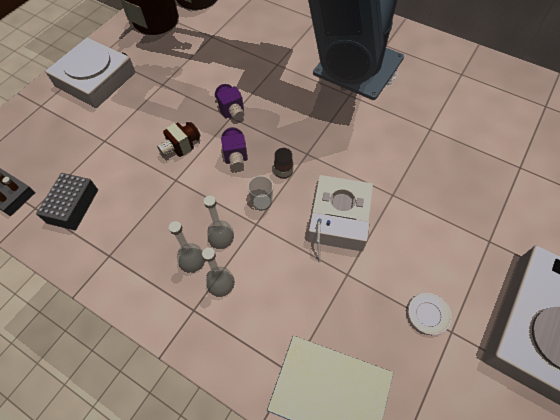

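The top view shows the amber bottle at about (426,219), with its cap at (431,203) and foot at (423,237). The candidates are amber at (426,219), purple look-alikes at (375,243) and (415,290), and the jar at (321,251). By the description I choose the amber bottle. The dock is at (250,235) with its well near (254,244).

```bash
python3 - <<'E'
from h import *
im=np.load('top0.npz')['im'];d=np.load('top0.npz')['d']
f=lambda x0,y0,w,h,k:cv2.convertScaleAbs(cv2.resize(im[y0:y0+h,x0:x0+w],None,fx=k,fy=k,interpolation=cv2.INTER_CUBIC),alpha=1.5)
cv2.imwrite('pics/crop1.png',np.hstack([f(390,185,65,90,6),f(205,185,65+2,90,6)]))
# dock point cloud
def W(u0,u1,v0,v1):
    return np.array([[*pt('top',u,v,d[v,u]),u,v] for v in range(v0,v1) for u in range(u0,u1) if d[v,u]>0])
P=W(205,300,180,285); m=abs(P[:,2]-.034)<.004
mask=np.zeros(im.shape[:2],np.uint8)
for u,v in P[m][:,3:].astype(int): mask[v,u]=1
print('block z',np.median(P[m][:,2]),m.sum()); print(cv2.minAreaRect((P[m][:,:2]*1000).astype(np.float32)))
m2=abs(P[:,2]-.06)<.004; print('console',np.median(P[m2][:,2]),cv2.minAreaRect((P[m2][:,:2]*1000).astype(np.float32)))
print('max z',P[:,2].max(),P[P[:,2].argmax()])
B=W(400,455,190,250);b=B[B[:,2]>.02]
print('bottle',b[:,:3].min(0),b[:,:3].max(0)); t=b[b[:,2]>.052]; print(len(t),np.median(t[:,2]),cv2.minAreaRect((t[:,:2]*1000).astype(np.float32)))
c=b[(b[:,2]<.052)]
mu=b[:,:2].mean(0);w,V=np.linalg.eigh(np.cov((b[:,:2]-mu).T));print('axis',mu,V[:,1],w)
E
```

```text
Traceback (most recent call last):
  File "h.py", line 6, in pt
    P=vision.camera_params(n);K=np.array(P['intrinsics']);T=np.array(P['T'])
ValueError: time passes only in moves, steps and waits
```

View pics/crop1.png

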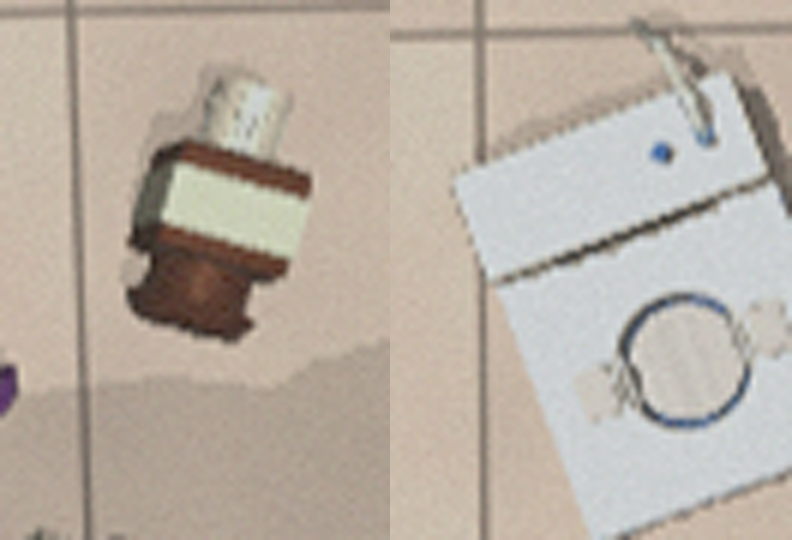

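The crop confirms the choice: amber bottle with a white label, cap at the top of the picture, and no purple. The well centre is at crop (685,360), which is top pixel (254.2,245.0).

```bash
sed -i 's/^def pt/import functools\ncp=functools.lru_cache(None)(vision.camera_params)\ndef pt/; s/P=vision.camera_params(n)/P=cp(n)/' h.py; cat > m.py <<'E'
from h import *
im=np.load('top0.npz')['im'];d=np.load('top0.npz')['d']
def W(u0,u1,v0,v1):
    return np.array([[*pt('top',u,v,d[v,u]),u,v] for v in range(v0,v1) for u in range(u0,u1) if d[v,u]>0])
P=W(205,300,180,285)
for z in(.034,.06):
    m=abs(P[:,2]-z)<.006; print('z',z,np.median(P[m][:,2]),m.sum(),cv2.minAreaRect((P[m][:,:2]*1000).astype(np.float32)))
print('max z',P[P[:,2].argmax()])
print('well by pixel',pt('top',254.2,245,z=.034))
B=W(400,455,190,250);b=B[B[:,2]>.012]; 
t=b[b[:,2]>.052]; print('body top',len(t),np.median(t[:,2]),cv2.minAreaRect((t[:,:2]*1000).astype(np.float32)))
cu,cv_=431.2,204.2
print('cap top px',pt('top',cu,cv_,z=.045), 'depthz',pt('top',cu,cv_,d[204,431]))
for n,(u,v) in dict(bodyTopL=(390+175/6,185+147/6),bodyTopR=(390+310/6,185+180/6),botL=(390+155/6,185+235/6),botR=(390+285/6,185+275/6)).items(): print(n,pt('top',u,v,z=.058))
print('foot end', pt('top',390+190/6,185+330/6,z=.035))
k=W(280,345,100,265)
print('bench z',np.median(W(460,480,220,240)[:,2]))
E
python3 m.py
```

```text
z 0.034 0.03423867349380483 1862 ((497.03338623046875, 197.2361297607422), (202.650634765625, 130.39419555664062), 20.128108978271484)
z 0.06 0.059831116750386104 944 ((546.3233032226562, 215.6692352294922), (76.03262329101562, 130.56434631347656), 24.071378707885742)
max z [5.63698243e-01 1.75983548e-01 8.73564955e-02 2.54000000e+02
 2.03000000e+02]
well by pixel [0.45857626 0.18138598 0.034     ]
body top 467 0.05781675276686449 ((501.4735107421875, -261.7799377441406), (59.74919128417969, 75.76488494873047), 73.088623046875)
cap top px [ 0.55515597 -0.27757552  0.045     ] depthz [ 0.5550498  -0.27721622  0.04635889]
bodyTopL [ 0.54119625 -0.24316331  0.058     ]
bodyTopR [ 0.52604543 -0.29958645  0.058     ]
botL [ 0.50394916 -0.23341203  0.058     ]
botR [ 0.48596629 -0.28754089  0.058     ]
foot end [ 0.46364774 -0.25233549  0.035     ]
bench z -1.9801688559972774e-06
```

```bash
python3 -m jog '[[[0,0,0],0.364],[[0,0,0],0.364],[[0,0,0],0.364],[[0,0,0],0.364],[[0.0989,-0.1224,0],0],[[0.0989,-0.1224,0],0],[[0.0989,-0.1224,0],0],[[0.0989,-0.1224,0],0],[[0.0989,-0.1224,0],0],[[0.0989,-0.1224,0],0],[[0.0989,-0.1224,0],0],[[0.0989,-0.1224,0],0],[[0.0989,-0.1224,0],0],[[0.0989,-0.1224,0],0],[[0,0,0],0],[[0,0,0],0]]' 0 40
python3 - <<'E'
from h import *
from scipy.spatial.transform import Rotation as R
s=readout.get_state();q=s['eef_rot'];print(s['tool_pos'],R.from_quat([q[1],q[2],q[3],q[0]]).as_matrix().round(4).tolist(),s['joints'])
b,_=snap('scene','s1');cv2.imwrite('pics/s1c.png',cv2.resize(b[60:260,80:340],None,fx=3,fy=3))
E
```

```text
clock: 2.1
tool_pos: [0.5558, -0.2784, 0.2307]
eef_rot: [-0.0, 0.989, -0.147, -0.001]
wrist_force: [-0.3, -0.2, 0.4]
gripper_width: 0.0854
[ 0.55580114 -0.27840324  0.23070195] [[0.9569, -0.2904, -0.0014], [-0.2904, -0.9569, 0.0003], [-0.0014, 0.0001, -1.0]] [-6.43239786e-01  3.88785682e-01  1.35183776e+00 -5.77801817e-04
  1.40226523e+00  1.22226509e+00]
```

View pics/s1c.png

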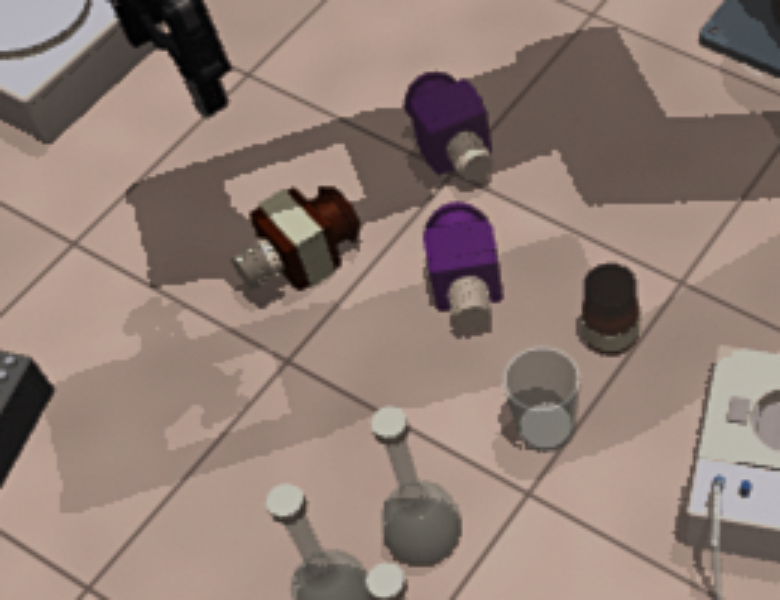

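```bash
python3 -m jog '[[[0,0,0.14],0],[[0,0,0.14],0],[[0,0,0.14],0],[[0,0,0.14],0],[[0,0,0.14],0],[[0,0,0.1],0],[[0,0,0.0748],0],[[0,0,0],0],[[0,0,0],0]]'
python3 -m jog '[[[0,0,0],0],[[0,0,0],0],[[0,0,0],0],[[0,0,0],0],[[0,0,0],0],[[0,0,0],0],[[0,0,0],0],[[0,0,0],0]]' 1 20
python3 - <<'E'
from h import *
b,_=snap('scene','s2');cv2.imwrite('pics/s2c.png',cv2.resize(b[90:190,120:260],None,fx=5,fy=5))
E
```

```text
clock: 3.28
tool_pos: [0.5568, -0.2792, 0.0137]
eef_rot: [0.0, 0.989, -0.147, 0.001]
wrist_force: [-0.4, -0.4, 0.3]
gripper_width: 0.0855
clock: 4.28
tool_pos: [0.5566, -0.2786, 0.0132]
eef_rot: [0.0, 0.989, -0.147, 0.0]
wrist_force: [-0.6, 1.7, 5.5]
gripper_width: 0.0313
```

View pics/s2c.png

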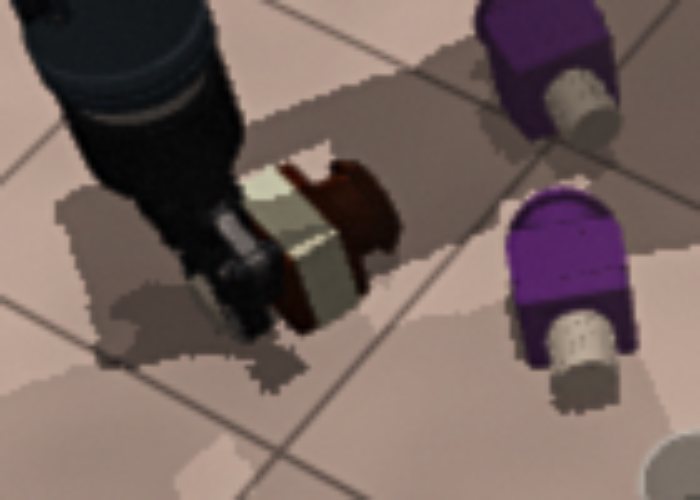

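```bash
python3 -m jog '[[[0,0,-0.04],0],[[0,0,-0.04],0],[[0,0,-0.04],0],[[-0.01,0,-0.04],0],[[-0.02,0,-0.04],0],[[-0.02,0,-0.04],0],[[-0.02,0,-0.04],0],[[-0.02,0,-0.04],0],[[0,0,-0.04],0],[[0,0,-0.04],0],[[0,0,0],0],[[0,0,0],0]]'
python3 - <<'E'
from h import *
b,_=snap('scene','s3');cv2.imwrite('pics/s3c.png',cv2.resize(b[60:190,120:260],None,fx=4,fy=4))
E
```

```text
clock: 5.82
tool_pos: [0.5347, -0.2718, 0.1123]
eef_rot: [-0.0, 0.989, -0.147, -0.0]
wrist_force: [0.7, 0.4, -5.2]
gripper_width: 0.0315
```

View pics/s3c.png

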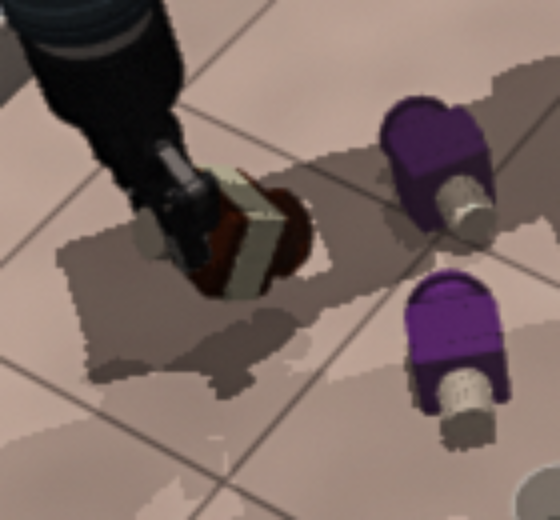

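The bottle is only part-way up (about 25–30° tilt), held by pad torsion and clear of the bench. I'll dither the hand so gravity can swing it down.

```bash
python3 -m jog '[[[0,0,-0.12],0],[[0,0,-0.12],0],[[0,0,0.15],0],[[0,0,-0.2],0],[[0,0,0.2],0],[[0,0,-0.2],0],[[0,0,0.2],0],[[0,0,-0.2],0],[[0,0,0.15],0],[[0,0,0],0],[[0,0,0],0]]'
python3 - <<'E'
from h import *
b,d=snap('scene','s4');cv2.imwrite('pics/s4c.png',np.hstack([cv2.resize(b[40:190,110:260],None,fx=3.4,fy=3.4)]))
E
```

```text
clock: 7.25
tool_pos: [0.5345, -0.2717, 0.1475]
eef_rot: [-0.0, 0.989, -0.147, -0.001]
wrist_force: [0.4, 0.2, -4.2]
gripper_width: 0.0311
```

View pics/s4c.png

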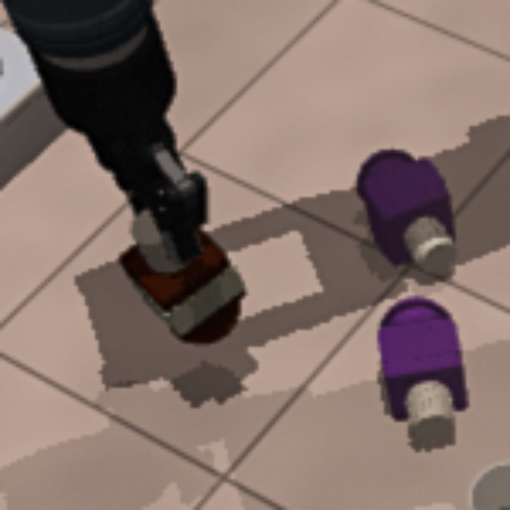

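The bottle is now close to hanging upright. I'll dither once more and fit the shoulder plane from depth.

```bash
python3 -m jog '[[[0,0,-0.2],0],[[0,0,0.2],0],[[0,0,-0.2],0],[[0,0,0.2],0],[[0,0,-0.2],0],[[0,0,0.2],0],[[0,0,0],0],[[0,0,0],0]]'
cat > tilt.py <<'E'
from h import *
import sys
from h import readout
def tilt(tag):
    im,d=snap('scene',tag); s=readout.get_state(); c=s['tool_pos']; q=s['eef_rot']
    ang=2*np.arctan2(q[2],q[1]); ax=np.array([np.cos(ang),np.sin(ang),0])
    v,u=np.mgrid[0:420,0:560]; K=np.array(cp('scene')['intrinsics']);T=np.array(cp('scene')['T'])
    X=np.stack([(u-K[0,2])/K[0,0]*d,-(v-K[1,2])/K[1,1]*d,-d],-1)@T[:3,:3].T+T[:3,3]
    m=(d>0)&(np.hypot(*(X[...,:2]-c[:2]).transpose(2,0,1))<.09)&(X[...,2]<c[2]+.005)&(X[...,2]>.01)&(X[...,2]>c[2]-.13)
    # local normals
    N=np.cross(np.roll(X,-1,1)-np.roll(X,1,1),np.roll(X,-1,0)-np.roll(X,1,0)); N/=np.linalg.norm(N,axis=-1,keepdims=True)+1e-12
    n=N[m]; n*=np.sign(n[:,2:3]+1e-9); best=(0,)
    for i in range(len(n)):
        k=(n@n[i]>.985)
        if n[i,2]>.6 and k.sum()>best[0]: best=(k.sum(),n[k].mean(0),X[m][k])
    pts=best[2]; cc=np.median(pts,0); pl=pts
    for _ in range(4):
        mu=pl.mean(0); nn=np.linalg.svd(pl-mu)[2][2]; nn*=np.sign(nn[2]); r=abs((pts-mu)@nn); pl=pts[r<.0025]
    print('n',nn.round(3),'count',len(pl),'centre',mu.round(4),'tool',c.round(4),'tilt along tool x',round(float(np.arctan2(nn@ax,nn[2])),3),'side',round(float(np.arctan2(nn@np.cross([0,0,1],ax),nn[2])),3))
    z=X[m]; print('lowest',np.sort(z[:,2])[:5].round(4))
    return im,d
if __name__=='__main__':
    im,_=tilt(sys.argv[1])
E
python3 tilt.py s5; python3 - <<'E'
import cv2
b=cv2.imread('pics/s5.png');cv2.imwrite('pics/s5c.png',cv2.resize(b[40:190,110:260],None,fx=3.4,fy=3.4))
E
```

```text
clock: 8.3
tool_pos: [0.5351, -0.2722, 0.1488]
eef_rot: [0.0, 0.989, -0.147, 0.0]
wrist_force: [-0.3, -0.4, -2.5]
gripper_width: 0.0313
n [-0.787 -0.564  0.25 ] count 4 centre [ 0.5353 -0.2529  0.1369] tool [ 0.5356 -0.2725  0.1493] tilt along tool x -1.17 side -1.257
lowest [0.0605 0.0619 0.062  0.0625 0.0665]
```

View pics/s5c.png

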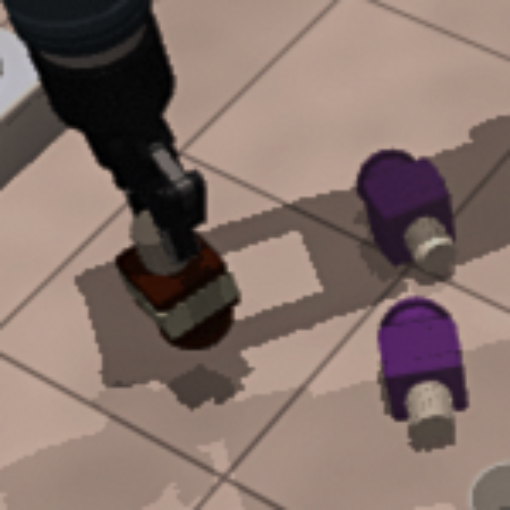

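```bash
cat > fit.py <<'E'
from h import *
def fit(tag,poly,x0=110,y0=40,k=3.4):
    d=np.load(tag+'.npz')['d']; m=np.zeros(d.shape,np.uint8)
    cv2.fillPoly(m,[np.round(np.array(poly)/k+[x0,y0]).astype(np.int32)],1)
    p=np.array([pt('scene',u,v,d[v,u]) for v,u in zip(*np.where((m>0)&(d>0)))]);q=p
    for _ in range(6):
        mu=np.median(q,0) if _==0 else q.mean(0);n=np.linalg.svd(q-mu)[2][2];n*=np.sign(n[2]);q=p[abs((p-mu)@n)<.002]
    ax=np.array([.957,-.29,0]);print(tag,len(p),len(q),n.round(3),'c',mu.round(4),'tilt',round(np.degrees(np.arctan2(n@ax,n[2])),1),'side',round(np.degrees(np.arctan2(n@[.29,.957,0],n[2])),1))
E
python3 -c "
from fit import *
fit('s5',[(128,263),(143,254),(155,272),(185,278),(218,262),(228,274),(160,302)])
fit('s5',[(164,320),(234,285),(236,294),(168,332)])"
```

```text
s5 182 94 [-0.062  0.04   0.997] c [ 0.557  -0.2618  0.1355] tilt -4.1 side 1.2
s5 91 81 [-0.307 -0.941  0.141] c [ 0.5514 -0.246   0.1092] tilt -8.5 side -81.9
```

Shoulder fit: z 0.1355, tilt about 4°, so the foot is about 60 mm above the bench. I'll set it down gently to square it, then regrasp deeper.

```bash
python3 -m jog '[[[0,0,0.06],0],[[0,0,0.06],0],[[0,0,0.05],0],[[0,0,0.03],0],[[0,0,0],0],[[0,0,0],0]]'
python3 -m jog '[[[0,0,0.012],0],[[0,0,0.012],0],[[0,0,0.008],0],[[0,0,0],0]]'
python3 -m jog '[[[0,0,0.008],0],[[0,0,0.008],0],[[0,0,0],0]]'
```

```text
clock: 9.1
tool_pos: [0.5351, -0.2721, 0.098]
eef_rot: [0.0, 0.989, -0.147, 0.0]
wrist_force: [-0.3, 0.5, -4.4]
gripper_width: 0.0309
clock: 9.6
tool_pos: [0.5346, -0.2718, 0.0893]
eef_rot: [-0.0, 0.989, -0.147, -0.0]
wrist_force: [-0.1, 0.1, -3.5]
gripper_width: 0.0311
clock: 9.98
tool_pos: [0.5356, -0.2724, 0.0875]
eef_rot: [0.001, 0.989, -0.147, 0.001]
wrist_force: [-1.9, 2.0, 6.3]
gripper_width: 0.0308
```

```bash
python3 -m jog '[[[0,0,0],0],[[0,0,0],0],[[0,0,0],0],[[0,0,0],0]]' 0.3
python3 -c "
from h import *
b,_=snap('scene','s6');cv2.imwrite('pics/s6c.png',cv2.resize(b[60:190,100:250],None,fx=4,fy=4))"
```

```text
clock: 10.48
tool_pos: [0.5347, -0.2719, 0.0855]
eef_rot: [-0.0, 0.989, -0.147, -0.0]
wrist_force: [0.1, -0.4, 0.3]
gripper_width: 0.0599
```

View pics/s6c.png

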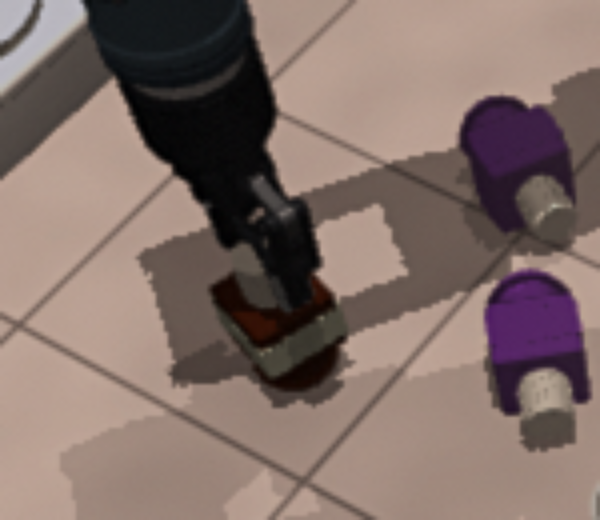

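The bottle stands upright on its foot. Shoulder corners in the crop: left (212,290), near (265,350), right (345,315).

```bash
python3 -c "
from fit import *
c=[pt('scene',100+x/4,60+y/4,z=.076) for x,y in((212,290),(265,350),(345,315))]
print(np.round(c,4),'centre',(c[0]+c[2])/2,[np.linalg.norm(c[i]-c[i+1]) for i in(0,1)],np.linalg.norm(c[0]-c[2]))
s=readout.get_state()['tool_pos'];e=(c[0]+c[2])/2-s;print('tool x off',e@[.957,-.29,0],'y off',e@[-.29,-.957,0])
fit('s6',[(225,288),(240,302),(285,312),(320,292),(338,310),(265,342)],100,60,4)"
```

```text
[[ 0.5574 -0.2999  0.076 ]
 [ 0.5768 -0.2419  0.076 ]
 [ 0.5302 -0.217   0.076 ]] centre [ 0.54378818 -0.25845601  0.076     ] [np.float64(0.06119122904999021), np.float64(0.052834337586159096)] 0.08731554351903562
tool x off 0.004752386778661805 y off -0.015502928506675506
s6 173 73 [-0.216  0.021  0.976] c [ 0.5529 -0.2587  0.0736] tilt -12.3 side -2.5
```

```bash
cat > ext.py <<'E'
from h import *
def cloud(cam,tag):
    im,d=snap(cam,tag);v,u=np.mgrid[0:420,0:560];K=np.array(cp(cam)['intrinsics']);T=np.array(cp(cam)['T'])
    return im,np.stack([(u-K[0,2])/K[0,0]*d,-(v-K[1,2])/K[1,1]*d,-d],-1)@T[:3,:3].T+T[:3,3],d
if __name__=='__main__':
  s=readout.get_state();c=s['tool_pos'];q=s['eef_rot'];a=2*np.arctan2(q[2],q[1]);tx=np.array([np.cos(a),np.sin(a)]);ty=np.array([np.sin(a),-np.cos(a)])
  for cam in('scene','top'):
    im,X,d=cloud(cam,'e_'+cam); r=X[...,:2]-c[:2]; L=np.stack([r@tx,r@ty,X[...,2]],-1)*1000
    red=(im[...,2].astype(int)>im[...,0]*1.6)&(im[...,2]<110)
    m=(d>0)&(abs(L[...,0])<70)&(abs(L[...,1])<70)&(L[...,2]>8)&(L[...,2]<115)
    for z in range(10,115,8):
        k=m&(abs(L[...,2]-z)<4); p=L[k]
        if len(p)>3: print(cam,z,len(p),'x',p[:,0].min().round(),p[:,0].max().round(),'y',p[:,1].min().round(),p[:,1].max().round())
    k=m&red&(L[...,2]>68)&(L[...,2]<82);p=L[k]
    if len(p)>5: print('shoulder',len(p),np.percentile(p,[2,50,98],axis=0).round(1).tolist())
E
python3 ext.py
```

```text
scene 10 44 x -21.0 28.0 y -29.0 6.0
scene 18 14 x -7.0 17.0 y -24.0 -18.0
scene 26 9 x -25.0 30.0 y -29.0 -2.0
scene 34 40 x -25.0 32.0 y -31.0 24.0
scene 42 61 x -25.0 32.0 y -33.0 26.0
scene 50 61 x -27.0 32.0 y -33.0 30.0
scene 58 67 x -26.0 32.0 y -32.0 28.0
scene 66 70 x -25.0 32.0 y -33.0 24.0
scene 74 206 x -26.0 32.0 y -32.0 27.0
scene 82 18 x 7.0 25.0 y -17.0 7.0
scene 90 28 x -10.0 18.0 y -38.0 39.0
scene 98 47 x -12.0 19.0 y -44.0 33.0
scene 106 96 x -11.0 17.0 y -46.0 33.0
scene 114 19 x -6.0 11.0 y -45.0 36.0
shoulder 210 [[-23.1, -31.3, 69.2], [18.9, -18.1, 74.4], [31.2, 25.1, 77.7]]
top 10 13 x -65.0 33.0 y -68.0 2.0
top 34 6 x -29.0 -7.0 y -28.0 -1.0
top 42 10 x -29.0 -2.0 y -29.0 0.0
top 50 13 x -29.0 -8.0 y -30.0 1.0
top 58 7 x -29.0 -6.0 y -29.0 -5.0
top 66 17 x -29.0 -9.0 y -30.0 -2.0
top 74 82 x -29.0 30.0 y -29.0 -2.0
top 82 14 x -27.0 25.0 y -24.0 -1.0
top 98 6 x -15.0 -9.0 y -38.0 -5.0
top 106 5 x -14.0 -4.0 y -37.0 -6.0
shoulder 57 [[-26.5, -27.2, 69.8], [-18.4, -18.9, 76.0], [27.4, -4.2, 79.7]]
```

Both cameras agree that the side faces are vertical and the bottle is within about 2 mm of the tool axis. I'll lower 9 mm and regrip firmly.

```bash
python3 -m jog '[[[0.006,0,0.018],0],[[0,0,0.018],0],[[0,0,0],0],[[0,0,0],0]]'
python3 -m jog '[[[0,0,0],0],[[0,0,0],0],[[0,0,0],0],[[0,0,0],0],[[0,0,0],0]]' 1 90
python3 -m jog '[[[0,0,-0.05],0],[[0,0,-0.08],0],[[0,0,-0.08],0],[[0,0,-0.08],0],[[0,0,-0.08],0],[[0,0,-0.06],0],[[0,0,0],0],[[0,0,0],0]]'; python3 ext.py | grep -v ' [15][0-9]* [0-9]* x'; python3 -c "
from h import *
print(readout.get_state()['joints'])"
```

```text
clock: 11.12
tool_pos: [0.5362, -0.2723, 0.0765]
eef_rot: [-0.0, 0.989, -0.147, -0.0]
wrist_force: [0.1, -0.4, -0.1]
gripper_width: 0.0597
clock: 11.75
tool_pos: [0.5366, -0.2726, 0.0771]
eef_rot: [0.0, 0.989, -0.147, 0.001]
wrist_force: [1.6, 0.2, 4.2]
gripper_width: 0.0299
clock: 12.75
tool_pos: [0.5356, -0.272, 0.1831]
eef_rot: [-0.0, 0.989, -0.147, -0.001]
wrist_force: [-0.1, 0.2, -4.9]
gripper_width: 0.03
[-6.55297799e-01  3.84566703e-01  1.47745073e+00 -1.02173276e-05
  1.28188505e+00  1.21071366e+00]
```

```bash
python3 - <<'E'
from h import *
for cam in('top','scene'):
    z=np.load(cam+'0.npz');d=z['d'];v,u=np.mgrid[0:420,0:560];K=np.array(cp(cam)['intrinsics']);T=np.array(cp(cam)['T'])
    X=np.stack([(u-K[0,2])/K[0,0]*d,-(v-K[1,2])/K[1,1]*d,-d],-1)@T[:3,:3].T+T[:3,3]
    m=(np.hypot(X[...,0]-.4586,X[...,1]-.1814)<.04)&(d>0)
    k=m&(X[...,2]<.028); p=(X[k][:,:2]*1000).astype(np.float32)
    print(cam,k.sum(),np.median(X[k][:,2]),'circ',cv2.minEnclosingCircle(p),'mean',p.mean(0))
    # pixel ellipse of hole at mouth height: hull of pixels
    uv=np.argwhere(k)[:,::-1].astype(np.float32);e=cv2.fitEllipse(cv2.convexHull(uv));print(e,pt(cam,*e[0],z=.027))
    B=(d>0)&(abs(X[...,2]-.034)<.003)&(np.hypot(X[...,0]-.4586,X[...,1]-.1814)<.12);q=X[B][:,:2]*1000
    a=np.radians(20.1);ex=np.array([np.cos(a),np.sin(a)]);ey=np.array([-ex[1],ex[0]])
    px=q@ex;py=q@ey;lo,hi=np.percentile(py,[.5,99.5]);x0=np.percentile(px,.5);print('rect',hi-lo,'centre',(x0+60)*ex+(lo+hi)/2*ey)
E
```

```text
top 373 0.019421191286911332 circ ((456.0556640625, 182.53726196289062), 34.02106475830078) mean [458.25003 183.62508]
((254.097900390625, 245.5694580078125), (21.282854080200195, 24.83171844482422), 153.3431854248047) [0.45712704 0.18225514 0.027     ]
rect 129.2404985471046 centre [458.81743188 182.89554571]
scene 363 0.019060326182729792 circ ((457.2441711425781, 183.05238342285156), 29.126508712768555) mean [453.91418 181.66135]
((342.5971374511719, 200.1152801513672), (20.401260375976562, 23.97508430480957), 99.9595947265625) [0.45802696 0.18350909 0.027     ]
rect 128.54121366300768 centre [460.24017309 183.66315142]
```

```bash
python3 -m jog '[[[-0.0515,-0.1032,0],0],[[-0.0515,-0.1032,0],0],[[-0.0515,-0.1032,0],0],[[-0.0515,-0.1032,0],0],[[-0.0515,-0.1032,0],0],[[-0.0515,-0.1032,0],0],[[-0.0515,-0.1032,0],0],[[-0.0515,-0.1032,0],0],[[-0.0515,-0.1032,0],0],[[-0.0515,-0.1032,0],0],[[-0.0515,-0.1032,0],0],[[-0.0515,-0.1032,0],0],[[-0.0515,-0.1032,0],0],[[-0.0515,-0.1032,0],0],[[-0.0515,-0.1032,0],0],[[-0.0515,-0.1032,0],0],[[0,0,0],0],[[0,0,0],0]]'
python3 - <<'E'
from ext import *
s=readout.get_state();c=s['tool_pos'];q=s['eef_rot'];a=2*np.arctan2(q[2],q[1]);tx=np.array([np.cos(a),np.sin(a)]);ty=np.array([np.sin(a),-np.cos(a)])
print(c)
for cam in('scene','top'):
    im,X,d=cloud(cam,'f_'+cam); r=X[...,:2]-c[:2]; L=np.stack([r@tx,r@ty,X[...,2]],-1)*1000
    m=(d>0)&(abs(L[...,0])<70)&(abs(L[...,1])<70)
    for z in range(104,216,8):
        p=L[m&(abs(L[...,2]-z)<4)]
        if len(p)>3: print(cam,z,len(p),'x',*np.percentile(p[:,0],[2,98]).round(),'y',*np.percentile(p[:,1],[2,98]).round())
b=np.load('f_scene.npz')['im'];cv2.imwrite('pics/f1.png',cv2.resize(b[80:270,260:430],None,fx=3,fy=3))
E
```

```text
clock: 15.1
tool_pos: [0.459, 0.1822, 0.1837]
eef_rot: [0.0, 0.989, -0.147, -0.0]
wrist_force: [-0.3, -0.5, -4.6]
gripper_width: 0.0298
[0.45898075 0.18218926 0.18369219]
scene 112 53 x -10.0 27.0 y -27.0 17.0
scene 120 37 x -10.0 26.0 y -26.0 15.0
scene 136 22 x -20.0 30.0 y -30.0 20.0
scene 144 75 x -27.0 31.0 y -30.0 28.0
scene 152 83 x -25.0 31.0 y -31.0 25.0
scene 160 83 x -26.0 31.0 y -31.0 27.0
scene 168 99 x -24.0 31.0 y -30.0 28.0
scene 176 128 x -22.0 30.0 y -30.0 26.0
scene 184 246 x -16.0 29.0 y -28.0 26.0
scene 192 46 x -1.0 16.0 y -29.0 26.0
scene 200 68 x -3.0 17.0 y -29.0 27.0
scene 208 64 x -7.0 17.0 y -29.0 25.0
```

View pics/f1.png

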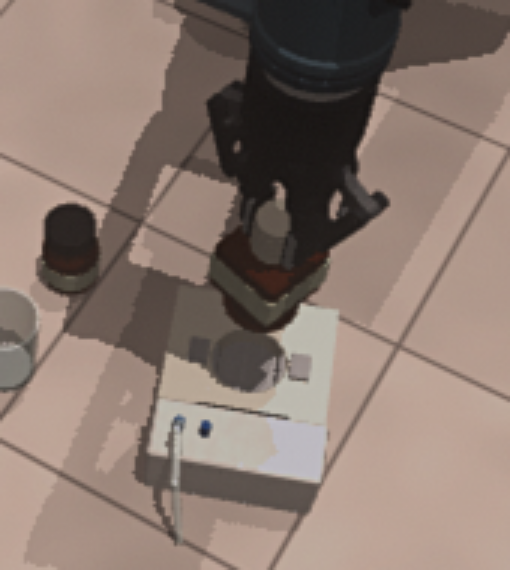

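Bottle hangs vertically over the well, with the foot about 70 mm above the mouth. I'll correct about 2 mm and then descend slowly.

```bash
python3 -m jog '[[[-0.008,0.002,0.03],0],[[0,0,0.05],0],[[0,0,0.05],0],[[0,0,0.05],0],[[0,0,0.04],0],[[0,0,0.02],0],[[0,0,0],0],[[0,0,0],0]]'
python3 -m jog '[[[0,0,0.016],0],[[0,0,0.016],0],[[0,0,0.016],0],[[0,0,0.016],0],[[0,0,0],0],[[0,0,0],0]]'
```

```text
clock: 16.2
tool_pos: [0.4575, 0.1827, 0.1245]
eef_rot: [-0.0, 0.989, -0.147, 0.0]
wrist_force: [-0.3, 1.4, -3.9]
gripper_width: 0.0297
clock: 16.95
tool_pos: [0.4572, 0.1827, 0.1081]
eef_rot: [-0.0, 0.989, -0.147, 0.0]
wrist_force: [1.1, -0.9, -3.6]
gripper_width: 0.0298
```

```bash
for i in 1 2 3; do python3 -m jog '[[[0,0,0.012],0],[[0,0,0],0]]' | egrep 'tool|wrist'; done
```

```text
tool_pos: [0.4569, 0.1826, 0.1049]
wrist_force: [-0.1, 0.2, -3.4]
tool_pos: [0.4574, 0.1826, 0.1021]
wrist_force: [0.5, 0.7, -2.8]
tool_pos: [0.4577, 0.1828, 0.0993]
wrist_force: [0.7, 0.6, -2.1]
```

```bash
for i in 1 2; do python3 -m jog '[[[0,0,0.012],0],[[0,0,0],0]]' | egrep 'tool|wrist'; done
```

```text
tool_pos: [0.4574, 0.1827, 0.0959]
wrist_force: [1.7, -0.0, -2.4]
tool_pos: [0.457, 0.1827, 0.0921]
wrist_force: [5.9, 2.1, -15.7]
```

```bash
python3 -m jog '[[[0,0,0],0],[[0,0,0],0]]'
```

```text
clock: 18.45
tool_pos: [0.457, 0.1827, 0.0916]
eef_rot: [-0.0, 0.989, -0.147, -0.001]
wrist_force: [6.0, 1.9, -14.7]
gripper_width: 0.0298
```

```bash
for i in 1 2; do python3 -m jog '[[[0,0,0.008],0],[[0,0,0],0],[[0,0,0],0]]' | egrep 'tool|wrist'; done
```

```text
tool_pos: [0.4573, 0.1827, 0.0912]
wrist_force: [3.0, 0.7, -2.9]
tool_pos: [0.4575, 0.1827, 0.0895]
wrist_force: [1.8, 0.8, 4.9]
```

```bash
for i in 1 2; do python3 -m jog '[[[0,0,0.005],0],[[0,0,0],0],[[0,0,0],0],[[0,0,0],0]]' | egrep 'tool|wrist'; done
```

```text
tool_pos: [0.4574, 0.1827, 0.0882]
wrist_force: [1.4, 1.4, 4.5]
tool_pos: [0.4575, 0.1827, 0.087]
wrist_force: [1.1, -0.9, 5.8]
```

```bash
python3 - <<'E'
from ext import *
s=readout.get_state();c=s['tool_pos'];print(c,s['wrist_force'])
im,X,d=cloud('scene','g_scene'); r=X[...,:2]-[.458,.183]; ax=np.array([.957,-.29]);ay=np.array([-.29,-.957]);L=np.stack([r@ax,r@ay,X[...,2]],-1)*1000
m=(d>0)&(abs(L[...,0])<45)&(abs(L[...,1])<45)
for z in range(40,100,6):
    p=L[m&(abs(L[...,2]-z)<3)]
    if len(p)>3: print(z,len(p),'x',*np.percentile(p[:,0],[2,98]).round(),'y',*np.percentile(p[:,1],[2,98]).round())
h=L[m][:,2];print(np.histogram(h[(h>76)&(h<96)],bins=20,range=(76,96)))
cv2.imwrite('pics/g1.png',cv2.resize(im[120:250,290:400],None,fx=4.5,fy=4.5,interpolation=cv2.INTER_CUBIC))
E
```

```text
[0.45747478 0.18267681 0.08699971] [ 1.09983823 -0.85788578  5.764505  ]
40 41 x -28.0 35.0 y -40.0 39.0
46 36 x -16.0 30.0 y -30.0 24.0
52 43 x -24.0 30.0 y -30.0 27.0
58 50 x -26.0 32.0 y -30.0 26.0
64 45 x -24.0 30.0 y -30.0 27.0
70 60 x -26.0 31.0 y -30.0 25.0
76 52 x -23.0 30.0 y -30.0 27.0
82 160 x -15.0 30.0 y -29.0 27.0
88 100 x -2.0 27.0 y -27.0 25.0
94 29 x 5.0 16.0 y -24.0 23.0
(array([10,  9, 10,  8,  6, 20, 30, 41, 55, 50, 23, 12,  7,  4,  4,  5,  3,
        6,  5,  5]), array([76., 77., 78., 79., 80., 81., 82., 83., 84., 85., 86., 87., 88.,
       89., 90., 91., 92., 93., 94., 95., 96.]))
```

View pics/g1.png

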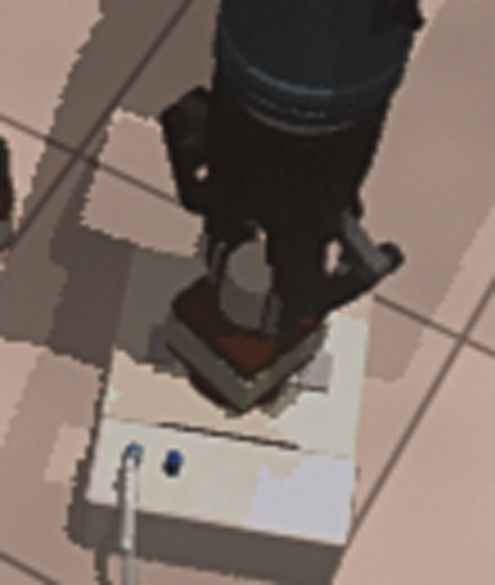

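```bash
python3 -m jog '[[[0,0,0.003],0],[[0,0,0],0],[[0,0,0],0],[[0,0,0],0]]'; python3 -c "
from rig import order
print(order.hand_in())"
```

```text
clock: 20.75
tool_pos: [0.4575, 0.1827, 0.0864]
eef_rot: [-0.0, 0.989, -0.147, 0.0]
wrist_force: [1.6, -0.3, 6.4]
gripper_width: 0.0299
the job is handed in; nothing more can be done
None
```

I handed the job in at about 20.8 s, with the gripper still holding the bottle pressed down in the dock. No verdict was reported.

- **Setting it upright:** I gripped the amber bottle by its cap and lifted it. It stuck part-way, so I shook it gently until it hung upright. I stood it on the bench, regripped the cap lower at 90 N, and carried it over the jar and beaker to the dock.
- **Lowering and snapping in:** I lowered it slowly into the well and pressed it past the latches. The wrist force swung to about -15 N as the latches took hold, then rose to about +6 N, pushing back up.
- **Seat depth:** Just before the last 0.6 mm of push, three checks put the seat about 10–11 mm down, against the 8 mm needed:
  - tool height: 9.8 mm
  - wrist force: about 10.7 mm
  - shoulder height from depth: about 10–11 mm
- **Position:** The sides of the bottle looked vertical, and it was centred to within about 2 mm.

**Not checked:** I could not see the latch bars directly, so the snap is inferred from the force change and the depth. I also did not measure the bystanders again at the end. The hand and bottle passed above the jar and beaker, and nothing touched them in the pictures.

**Disagreements:** Two plane fits on the shoulder gave tilts of 4° and 12°. I put these down to noise because the depth profiles showed vertical sides.

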